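# Retain the spindle collar with a spring clip

### The job

On the spindle stand, push the dark collar along the shaft until it is fully home against the end post on the clip-rack side, so that the groove it was hiding is free. Then take the smaller of the two black spring clips from the wooden rack, set it mouth down astride the shaft in the groove and let go of it there; finally, without gripping it, press it down firmly but gently with the closed fingers until it snaps fully home. Leave the larger clip in the rack and do not disturb the other things on the bench.

Things in the scene. Friction and masses are not known exactly. Their poses are not given: they have to be found in the camera images.
- stand: Fixed spindle stand: aluminium base 70 x 190 x 10 mm, two grey end posts, between them a level steel shaft. Origin: centre of the base's underside; z up, y along the shaft, away from the clip rack. Shaft axis 58 mm above the origin. Posts: inner faces at y = -67 and +67 mm, 44 mm wide, tops 80 mm up.
- shaft_ref (a point): Point of the stand on the shaft's axis, midway between the posts. Shaft 20 mm in diameter with one groove all round: 11 mm wide, core 14 mm in diameter. The shaft has end float and is stiff where it was left, so the groove's centre lies anywhere from stand y = -3 to +13 mm: it is not measured, find it by sight or touch.
- collar (a joint): Position of the collar along the shaft, m. The collar's centre is at stand y = 25 mm - value; it reaches its stop against the post at y = -67 mm at 0.080. At the start it is 0.012 to 0.035 and covers most or all of the groove. It moves stiffly (about 3 N) and stays where it is left.
- collar_mid (a point): Centre of the collar, on the shaft axis: a dark steel ring of 40 mm diameter, 24 mm long along the shaft, with two bright bands.
- clip: The smaller spring clip, loose, 30 to 45 g, black plastic horseshoe, mouth down, 28 mm wide (x), 8 mm thick (y), 57 mm tall. Origin: centre of its bore, z up. Flat-sided solid head from 7.5 to 40 mm above the origin, to grip across x. Two sprung jaws below: mouth 10 mm wide 5 mm below the origin, feet to 17 mm below. Stands upright in a rack slot; may be put on either way round.
- clip_top (a point): Centre of the clip's flat top (28 x 8 mm), 40 mm above its bore. Heights of the bore over the shaft axis: about 15 mm when set on the full shaft beside the groove, where it cannot be pressed on; about 11 mm when set in the groove; 0 (within about 1 mm) when seated. A push of roughly 10 to 20 N on the top snaps it on.
- big_clip: The larger spring clip, of the same build but 40 mm wide with a wider mouth (22 mm); too large for the groove. Origin: centre of its bore, as for the smaller one. It stays in the rack.
- rack: Fixed wooden clip rack, 70 (x) x 86 (y) x 21 mm, origin at the centre of its underside. Two slots across its x, 11 mm wide, centred at y = -24 and +24 mm, floor 6 mm up; either clip may stand in either slot, its bore along the rack's y.
- beaker: Small glass beaker, 49 mm wide, 59 mm tall, a bystander; origin at the centre of its underside.
- amber_bottle: Amber glass bottle with a white cap, 48 mm wide, 92 mm tall, a bystander; origin at the centre of its underside.
- cream_pot: Low white pot with a tan lid, 65 mm wide, 29 mm tall, a bystander; origin at the centre of its underside.

How it is judged (in metres and radians):
On the way, in this order (a step that is already met when the one before it is completed fails the run):
1. the collar is home against the end post (value of joint collar above 0.077 m), for 0.2 s.
2. the clip stands astride the shaft in the groove, not yet pressed on, and the fingers have let go of it (x of clip in the frame of stand between -0.008 and 0.008 m and y of clip in the frame of stand between -0.006 and 0.016 m and z of clip in the frame of stand between 0.065 and 0.0712 m and contact force between the fingers and clip below 0.05 N and value of joint collar above 0.077 m), for 0.2 s.
3. the clip is pressed fully home in the groove (x of clip in the frame of stand between -0.004 and 0.004 m and y of clip in the frame of stand between -0.006 and 0.016 m and z of clip in the frame of stand between 0.055 and 0.06 m), for 0.2 s.
At the end, for the whole second after the job is handed in: The collar stands within 3 mm of its stop against the end post; the smaller clip is released and at rest in the groove, its bore within 4 mm across and 2 mm above (3 mm below) the shaft axis; the larger clip is within 20 mm of where it was in the rack (all of step 3 and value of joint collar above 0.077 m and linear speed of clip below 0.02 m/s and contact force between the fingers and clip below 0.05 N and distance of big_clip from where it was at the start of the episode below 0.02 m); the robot touches nothing.
It fails at once if the clip or the shaft is hammered: more than 70 N between clip and stand (contact force between clip and stand above 70 N).
It fails at once if a bystander (beaker, bottle, pot) is pushed more than 30 mm (distance of any of beaker, amber_bottle, cream_pot from where it was at the start of the episode above 0.03 m).
It also fails if it takes over 67 s, if anything falls off the work surface, if the arm or the gripper's body presses on something with over 40 N, if the wrist force passes 120 N, or if a joint passes its speed limit or range.

### The arm

A 6-joint arm with a two-finger parallel gripper is mounted at the origin on a cart in front of the work surface, level with it; the furniture and walls round the work are solid. World frame = base frame: x ahead of the robot, y to its left, z up, the work surface at z = 0. Lengths are in mm, angles in rad, forces in N, time in s.
With the tool pointing down it reaches from about 350 to 975 mm from the base axis. Payload 7.1 kg.
Tool frame: the origin (TCP) lies at the very end of the fingers, on their centre line; the grasp point (between the pads) lies 19 mm behind it; z points along the fingers, y is the direction in which the jaws open and shut (so a half turn about z gives the same grasp; the last joint's range is limited). The gripper opens to 88 mm and grips with 3 to 60 N. Pads are 20 mm wide; open, the fingers measure 115 mm over their backs; the gripper's body (75 mm by 178 mm) begins 61 mm behind the grasp point.
Start: joints at [-0.019, 0.423, 1.63, -0, 1.089, -0.019], TCP at [624.984, 0.026, 222.675] pointing down, gripper open.
Joint ranges: [-3, 3], [-0.9, 2.11], [0.09, 2.58], [-1.31, 4.45], [0.11, 2.69], [-2.54, 2.54]. Speed limits (rad/s): [2.39, 2.39, 3.01, 3.14, 3.14, 3.14].

### API

Orientations are given as a rotation vector (axis times angle).
In Python, from workcell import * gives the robot as it stands.
- The arm moves only by the tool play_rows, never from a script. Its argument "plan" is text: rows parted by semicolons, each of 7 numbers parted by spaces: the finger opening in cm, from 0 to 8.78, then the shift along the tool's x, y, z in cm, then the turn, a rotation vector about the tool's x, y, z in degrees. A call has 1 to 20 rows; each row shifts and turns the commanded pose from where the row before left it, along the tool's axes as they then stand; what a row does not reach is not made up. A row lasts 1/8 s, in which the tool goes at most 62.5 mm and 10.7 degrees, less where a joint would pass 70% of its speed; a pose out of reach is approached as far as the arm can. A call is refused whole if a number of a shift passes 6.25 or a number of a turn 10.7, either way. A call with a gripper value outside its range is refused whole. The fingers move at their own pace and stop on an object; the grip force is fixed at half the most. Time passes only in rows, so rows that do not move let the fingers close. It gives the time, the measured TCP pose, the force and the opening at its end, in the units of the state.
- get_obs(): the state, without advancing time (a new reading comes with each control period).
- get_image(name): name is "scene" or "side" or "wrist"; returns a dict with "pixels" (420x560x3 uint8, red, green, blue), "range_z" (420x560 float32, mm along the optical axis (not along the pixel's ray), 0 where there is no reading), "fx", "fy", "cx", "cy" (pixels), "distortion" ([k1, k2, p1, p2, k3] as OpenCV has them; the pictures are not rectified), "eye" and "attitude" of the camera in the world. Camera axes: x right, y down, z forward; pixel columns grow to the right and rows downward; lengths in mm; the calibration is good to about 2 mm. A picture is of the moment at which its call begins.
- close_job(): hands the job in, once; it reports no verdict.
The state is a dict: "t": time; "qpos": joint angles; "qvel": joint speeds; "joint_torque": joint torques, N m; "ee_pos": TCP position; "orientation": TCP orientation; "ft_force": force on the tool from outside, world axes, zero at the start; "moment": the same for the moment, N m; "width": finger opening in mm.
Only numpy, scipy, OpenCV 4.12 (cv2) and the standard library are available. Lean on these libraries where they do the work, as an engineer would, in place of code of your own. Each camera call takes 0.05 s, during which the arm holds its last target. There are 200 camera calls.

## Working session

There is one attempt and no reset: what is moved stays moved. The work goes in short steps, Python scripts to look and compute and a tool call to move; the robot and the scene stay as the last step left them, time stands still between calls to the robot, and variables do not carry over. Pictures are saved under pics/ and viewed, about 8 in all and at most 12, crops included, and the job is handed in when it is done.

Besides the shell and the picture viewer there is one more tool, called after "Emit:" as name(argument=value, ...), one argument or row to a line, values as JSON. play_rows: Moves the arm, as the interface text tells. Its arguments: {"type":"object","properties":{"plan":{"type":"string"}},"required":["plan"]}

```bash
mkdir -p pics
cat > h.py <<'E'
from workcell import *
import numpy as np, cv2
from scipy.spatial.transform import Rotation as R
def cam(n):
    im=get_image(n); im['K']=np.array([[im['fx'],0,im['cx']],[0,im['fy'],im['cy']],[0,0,1.]]); im['D']=np.array(im['distortion'],float)
    a=np.array(im['attitude'],float); im['R']=R.from_rotvec(a).as_matrix() if a.size==3 else a.reshape(3,3); im['eye']=np.array(im['eye'],float)
    return im
def cloud(im):
    h,w=im['range_z'].shape; v,u=np.mgrid[0:h,0:w]
    p=cv2.undistortPoints(np.stack([u.ravel(),v.ravel()],1).astype(np.float64)[:,None],im['K'],im['D'])[:,0]
    z=im['range_z'].ravel().astype(float)
    P=np.c_[p*z[:,None],z]@im['R'].T+im['eye']; P[z<=0]=np.nan
    return P.reshape(h,w,3)
def ray(im,u,v,z):
    p=cv2.undistortPoints(np.array([[[u,v]]],float),im['K'],im['D'])[0,0]
    d=im['R']@np.array([p[0],p[1],1]); return im['eye']+d*(z-im['eye'][2])/d[2]
def save(im,f): cv2.imwrite('pics/'+f,im['pixels'][:,:,::-1])
E
python3 - <<'E'
from h import *
o=get_obs(); print({k:np.round(v,3) for k,v in o.items()})
for n in ['scene','side','wrist']:
    im=cam(n); save(im,n+'0.png'); np.savez('pics/'+n+'0.npz',**{k:v for k,v in im.items()})
    print(n,im['eye'],im['attitude'],im['fx'],im['distortion'])
E
```

```text
{'t': np.float64(0.0), 'qpos': array([-0.019,  0.424,  1.631, -0.   ,  1.089, -0.019]), 'qvel': array([-0.001, -0.   ,  0.   ,  0.001, -0.   ,  0.   ]), 'joint_torque': array([ 1.0000e-03, -5.4462e+01, -2.7367e+01,  6.4000e-02,  2.3000e-02,
       -0.0000e+00]), 'ee_pos': array([6.24431e+02, 3.40000e-02, 2.21915e+02]), 'orientation': array([-2.221e+00, -2.221e+00,  2.000e-03]), 'ft_force': array([ 0.341,  0.986, -0.099]), 'moment': array([-0.035,  0.046,  0.037]), 'width': np.float64(87.766)}
scene [189.60816775 481.31158614 707.12752022] [-0.68765262  2.6297497  -1.0931389 ] 409.4663970956101 [-0.10035524  0.          0.          0.          0.        ]
side [ 268.90942229 -808.44511013  487.93707049] [-2.05787122  0.30265654 -0.2027669 ] 530.1472027476818 [0.04930914 0.         0.         0.         0.        ]
wrist [624.86948918  65.39506328 383.88742905] [ 2.89773258e+00  1.96183671e-03 -3.48444038e-03] 307.83863218800957 [-0.0253476  0.         0.         0.         0.       ]
```

Run:
```python
import cv2,numpy as np
a=cv2.imread('pics/scene0.png');b=cv2.imread('pics/side0.png')
cv2.imwrite('pics/two.png',np.hstack([cv2.resize(a,(400,300)),cv2.resize(b,(400,300))]))
```

```text
(no output)
```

View pics/scene0.png

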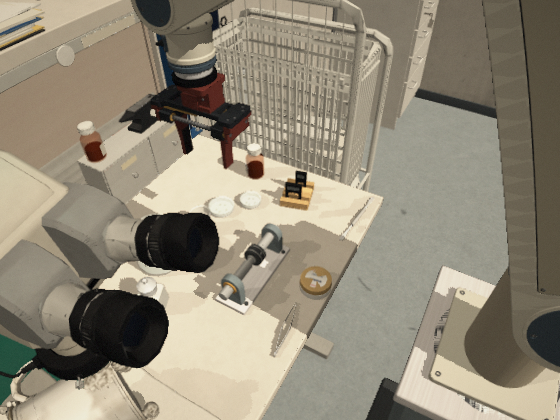

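View pics/side0.png

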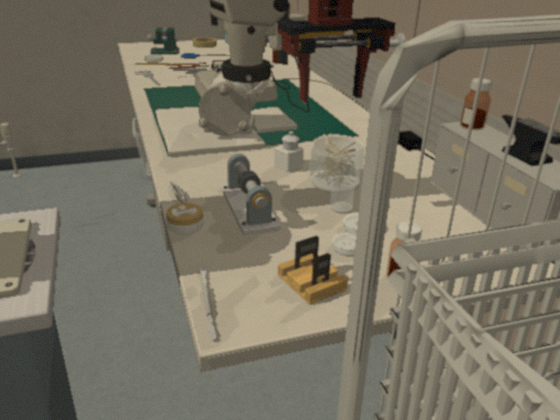

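The scene view shows the stand around (250,265), the rack at (297,190) and the pot at (316,280). The side view shows the stand at (250,195) and the rack at (312,273) with two black clips. I'll localise these by depth.

Run:
```python
from h import *
class A(dict):pass
ims={n:dict(np.load(f'pics/{n}0.npz')) for n in ['scene','side','wrist']}
C={n:cloud(im) for n,im in ims.items()}
for n in ['scene','side']:
    P=C[n]; print(n,'finite',np.isfinite(P[...,0]).mean())
def at(n,u,v): print(n,(u,v),np.round(C[n][v,u],0))
for u,v in [(250,265),(275,232),(229,285),(258,254),(297,200),(293,185),(301,178),(316,280),(255,150),(250,200),(221,206),(150,290),(180,245),(60,220),(290,320),(350,225)]: at('scene',u,v)
for u,v in [(238,160),(258,200),(250,180),(306,240),(321,260),(315,285),(185,212),(345,195),(290,155),(408,235),(350,225),(205,300),(340,150),(230,100),(245,65)]: at('side',u,v)
# tabletop cloud top-down map merged
allP=np.vstack([C['scene'].reshape(-1,3),C['side'].reshape(-1,3)])
col=np.vstack([ims['scene']['pixels'].reshape(-1,3),ims['side']['pixels'].reshape(-1,3)])
m=np.isfinite(allP[:,0])&(allP[:,2]>-20)&(allP[:,2]<300)
P=allP[m];c=col[m]
o=np.argsort(P[:,2]);P=P[o];c=c[o]
img=np.zeros((600,800,3),np.uint8)
u=((400-P[:,1])).astype(int);v=((950-P[:,0])).astype(int)
k=(u>=0)&(u<800)&(v>=0)&(v<600)
img[v[k],u[k]]=c[k][:,::-1]
h=np.zeros((600,800),np.uint8);h[v[k],u[k]]=np.clip(P[k,2],0,255)
img=cv2.dilate(img,np.ones((2,2)))
cv2.imwrite('pics/top.png',img)
save(ims['wrist'],'w.png')
```

```text
scene finite 0.9958971088435374
side finite 0.9958418367346938
scene (250, 265) [487.  82.  63.]
scene (275, 232) [482.  -9.  74.]
scene (229, 285) [494. 144.  68.]
scene (258, 254) [483.  57.  73.]
scene (297, 200) [ 512. -167.   21.]
scene (293, 185) [ 525. -169.   63.]
scene (301, 178) [ 528. -217.   47.]
scene (316, 280) [367.  29.  30.]
scene (255, 150) [ 654. -210.   93.]
scene (250, 200) [ 613. -113.   19.]
scene (221, 206) [665. -63.  18.]
scene (150, 290) [619. 227.  66.]
scene (180, 245) [374. 330. 445.]
scene (60, 220) [499. 359. 438.]
scene (290, 320) [378. 118.  -2.]
scene (350, 225) [ 372. -170.    1.]
side (238, 160) [494. 126.  71.]
side (258, 200) [489. -35.  65.]
side (250, 180) [496.  40.  68.]
side (306, 240) [ 526. -174.   62.]
side (321, 260) [ 528. -228.   61.]
side (315, 285) [ 520. -232.   20.]
side (185, 212) [371.  19.  30.]
side (345, 195) [663. -14.  41.]
side (290, 155) [624. 188.  42.]
side (408, 235) [ 531. -425.  218.]
side (350, 225) [646. -80.  16.]
side (205, 300) [ 363. -204.    7.]
side (340, 150) [730. 165.  52.]
side (230, 100) [540. 387. 110.]
side (245, 65) [570. 359. 197.]
```

View pics/top.png

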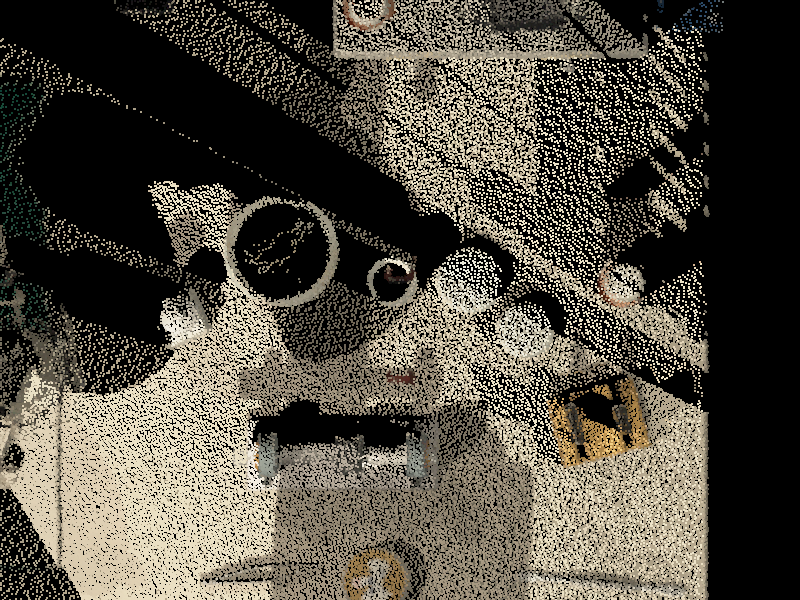

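View pics/wrist0.png

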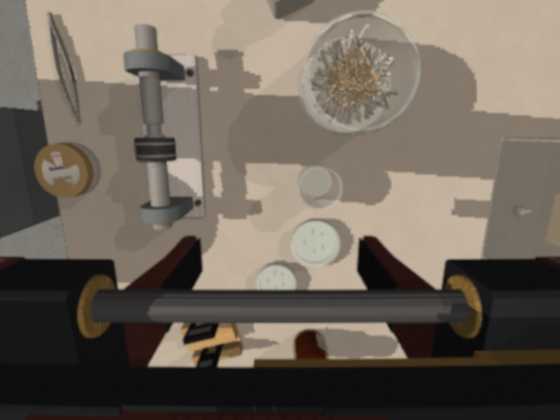

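Top view: the stand is nearly parallel to world y at x≈490, y≈-10 to 135; the rack is tilted about 10° near (525,-200). In the wrist view the shaft runs (146,30)–(162,225), the collar is at (155,150), and the narrow part just above it is possibly the groove. Next I'll get the exact geometry.

Run:
```python
from h import *
ims={n:dict(np.load(f'pics/{n}0.npz')) for n in ['scene','side','wrist']}
C={n:cloud(im) for n,im in ims.items()}
for n in ['wrist','scene','side']:
    P=C[n].reshape(-1,3); c=ims[n]['pixels'].reshape(-1,3).astype(int)
    box=(P[:,0]>440)&(P[:,0]<540)&(P[:,1]>-60)&(P[:,1]<180)
    t=box&(P[:,2]>73)&(P[:,2]<86)
    Q=P[t]; print(n,'tops z>73',len(Q))
    for lo,hi in [(-60,30),(90,180)]:
        q=Q[(Q[:,1]>lo)&(Q[:,1]<hi)]
        if len(q)>5: print('  post',np.round(np.percentile(q,[2,50,98],axis=0),1).tolist())
    q=Q[(Q[:,1]>30)&(Q[:,1]<90)]
    if len(q)>5: print('  collar',np.round(np.percentile(q,[2,50,98],axis=0),1).tolist())
    b=box&(P[:,2]>7)&(P[:,2]<14)
    if b.sum()>10:
        r=cv2.minAreaRect(P[b][:,:2].astype(np.float32)); print('  base rect',np.round(r[0],1),np.round(r[1],1),round(r[2],2))
    rk=(P[:,0]>460)&(P[:,0]<590)&(P[:,1]>-270)&(P[:,1]<-130)
    b=rk&(P[:,2]>17)&(P[:,2]<25)&(c[:,0]>c[:,2]+40)
    if b.sum()>10:
        r=cv2.minAreaRect(P[b][:,:2].astype(np.float32)); print('  rack rect',np.round(r[0],1),np.round(r[1],1),round(r[2],2))
    b=rk&(P[:,2]>30)
    q=P[b]
    for lo,hi in [(-196,-130),(-270,-196)]:
        k=q[(q[:,1]>lo)&(q[:,1]<hi)&(q[:,2]>40)]
        if len(k)>5:
            print('  clip n',len(k),np.round(np.percentile(k,[3,50,97],axis=0),1).tolist())
            r=cv2.minAreaRect(k[:,:2].astype(np.float32)); print('   rect',np.round(r[0],1),np.round(r[1],1),round(r[2],2))
# shaft profile from wrist: per row widths
P=C['wrist']
for v in range(80,205,4):
    row=P[v]; k=(row[:,0]>460)&(row[:,0]<520)&(row[:,2]>50)
    if k.any(): 
        u=np.where(k)[0]; q=row[k]; print(v,u.min(),u.max(),np.round([q[:,0].min(),q[:,0].max(),np.median(q[:,1]),q[:,2].max()],1).tolist())
```

```text
wrist tops z>73 1752
  post [[479.2, -23.4, 73.2], [496.6, -15.3, 77.9], [510.1, -8.0, 80.2]]
  post [[480.5, 125.4, 73.2], [497.5, 133.0, 77.9], [510.4, 141.1, 80.7]]
  collar [[480.7, 38.9, 73.2], [496.5, 50.6, 76.6], [507.2, 62.2, 78.9]]
  base rect [494.6  58.8] [ 70.8 187.9] 0.13
  rack rect [ 530.3 -210. ] [71.2 60.9] 14.94
  clip n 512 [[507.4, -178.8, 41.2], [527.4, -171.4, 57.1], [545.2, -165.8, 63.7]]
   rect [ 525.9 -174.2] [40.6 10. ] 15.24
  clip n 210 [[517.5, -221.7, 40.7], [533.1, -217.7, 49.3], [543.9, -214.7, 58.2]]
   rect [ 530.3 -218.2] [28.7  7.3] 2.1
scene tops z>73 321
  post [[481.8, -22.5, 73.2], [493.3, -12.8, 77.2], [509.6, -6.4, 79.7]]
  post [[481.4, 126.3, 73.2], [493.3, 134.9, 77.5], [510.0, 142.7, 80.6]]
  collar [[482.6, 40.8, 73.2], [493.9, 54.2, 75.7], [507.1, 64.9, 78.6]]
  base rect [494.9  60.6] [ 69.5 189.4] 0.04
  rack rect [ 528.5 -197.5] [69.9 90.6] 15.1
  clip n 149 [[508.0, -180.1, 41.2], [525.3, -169.8, 54.0], [544.2, -164.1, 63.0]]
   rect [ 526.6 -172. ] [39.6 12.7] 16.17
  clip n 100 [[518.1, -225.8, 40.8], [530.1, -218.2, 53.8], [543.
[... 1183 characters left out ...]

136 145 164 [487.3, 504.2, 64.0, 69.0]
140 134 174 [477.0, 514.1, 60.2, 78.7]
144 134 175 [476.3, 515.0, 56.4, 79.6]
148 133 175 [478.7, 514.4, 52.5, 78.4]
152 134 175 [479.1, 514.4, 48.6, 78.8]
156 136 175 [478.9, 514.5, 44.7, 79.2]
160 137 175 [479.4, 514.5, 40.7, 79.0]
164 147 166 [487.5, 504.0, 35.9, 68.5]
168 147 166 [486.3, 504.6, 31.8, 68.5]
172 147 167 [485.4, 504.2, 27.7, 69.1]
176 148 167 [486.7, 504.3, 23.5, 68.8]
180 148 167 [485.5, 504.1, 19.4, 69.1]
184 149 168 [487.2, 504.4, 15.1, 68.5]
188 149 168 [486.2, 504.7, 10.9, 68.2]
192 150 168 [487.5, 503.9, 6.6, 67.5]
196 150 169 [486.7, 504.4, 2.4, 68.7]
200 150 169 [485.6, 504.8, -2.0, 68.7]
204 141 182 [473.3, 516.7, -7.9, 68.1]
```

Emit:
play_rows(
  plan="2.8 2.3 -3.2 2 0 0 0;2.8 2.3 -3.2 2 0 0 0;2.8 2.3 -3.2 2 0 0 0;2.8 2.3 -3.3 2 0 0 0;2.8 0 0 0 0 0 0;2.8 0 0 0 0 0 0",
)

```text
t: 0.9
ee_pos: [497.1, 92.1, 143.2]
orientation: [2.22, 2.221, 0.002]
ft_force: [0.2, -0.0, -0.4]
width: 31.0
```

Emit:
play_rows(
  plan="2.8 0 -0.16 3 0 0 0;2.8 0 0 3 0 0 0;2.8 0 0 3 0 0 0;2.8 0 0 0 0 0 0;2.8 -1 0 0 0 0 0;2.8 -0.7 0 0 0 0 0;2.8 -0.5 0 0 0 0 0;2.8 0 0 0 0 0 0",
)

```text
t: 1.9
ee_pos: [494.8, 69.6, 53.3]
orientation: [2.222, 2.22, 0.001]
ft_force: [0.5, -0.8, 0.1]
width: 27.8
```

Emit:
play_rows(
  plan="2.8 -0.5 0 0 0 0 0;2.8 -0.5 0 0 0 0 0;2.8 -0.5 0 0 0 0 0;2.8 -0.5 0 0 0 0 0;2.8 -0.5 0 0 0 0 0;2.8 0 0 0 0 0 0",
)

```text
t: 2.65
ee_pos: [494.0, 44.4, 52.5]
orientation: [-2.222, -2.221, 0.001]
ft_force: [-0.6, 0.2, -0.3]
width: 27.8
```

Emit:
play_rows(
  plan="2.8 -0.5 0 0 0 0 0;2.8 -0.5 0 0 0 0 0;2.8 -0.4 0 0 0 0 0;2.8 -0.2 0 0 0 0 0;2.8 -0.1 0 0 0 0 0;2.8 0 0 0 0 0 0",
)

```text
t: 3.4
ee_pos: [494.3, 27.9, 52.6]
orientation: [-2.221, -2.222, 0.001]
ft_force: [-0.0, 0.4, 0.4]
width: 27.9
```

Run:
```python
from h import *
im=cam('side'); P=cloud(im)
c=im['pixels'][130:250,190:310]; w=cam('wrist'); 
out=np.hstack([cv2.resize(c,(400,400),interpolation=cv2.INTER_CUBIC),cv2.resize(w['pixels'],(400,400))])
cv2.imwrite('pics/a1.png',out[:,:,::-1])
for n in ['scene','side']:
    i=cam(n); P=cloud(i).reshape(-1,3)
    for lo in range(-10,130,6):
        k=(P[:,1]>lo)&(P[:,1]<=lo+6)&(abs(P[:,0]-495)<6)&(P[:,2]>40)&(P[:,2]<85)
        print(n,lo+3,k.sum(),np.round(np.percentile(P[k,2],[50,90]),1) if k.sum() else '')
```

```text
scene -7 0 
scene -1 0 
scene 5 0 
scene 11 0 
scene 17 12 [68.7 75.4]
scene 23 7 [66.6 66.9]
scene 29 16 [66.8 67.7]
scene 35 17 [65.2 67.4]
scene 41 12 [66.3 67.4]
scene 47 13 [65.9 66.7]
scene 53 14 [66.  67.2]
scene 59 14 [66.4 68.1]
scene 65 23 [65.6 67.6]
scene 71 15 [63.7 64.3]
scene 77 9 [63.1 66.1]
scene 83 18 [66.  67.4]
scene 89 16 [66.5 67.9]
scene 95 16 [66.7 68.8]
scene 101 16 [67.2 69.3]
scene 107 17 [66.9 68.8]
scene 113 19 [67.1 69.6]
scene 119 10 [67.3 67.9]
scene 125 4 [78.7 79.3]
scene 131 17 [79.6 80.6]
side -7 2 [77.7 78.1]
side -1 12 [77.  78.5]
side 5 12 [77.6 78. ]
side 11 8 [77.4 78. ]
side 17 3 [77.1 77.2]
side 23 0 
side 29 0 
side 35 6 [66.8 67.9]
side 41 10 [67.2 68.1]
side 47 7 [67.1 68.1]
side 53 10 [66.7 68. ]
side 59 8 [66.8 67.9]
side 65 2 [67.1 67.2]
side 71 2 [64.4 64.5]
side 77 4 [65.7 65.9]
side 83 2 [66.6 66.8]
side 89 1 [66.7 66.7]
side 95 0 
side 101 0 
side 107 0 
side 113 0 
side 119 0 
side 125 5 [41.6 46.3]
side 131 0
```

View pics/a1.png

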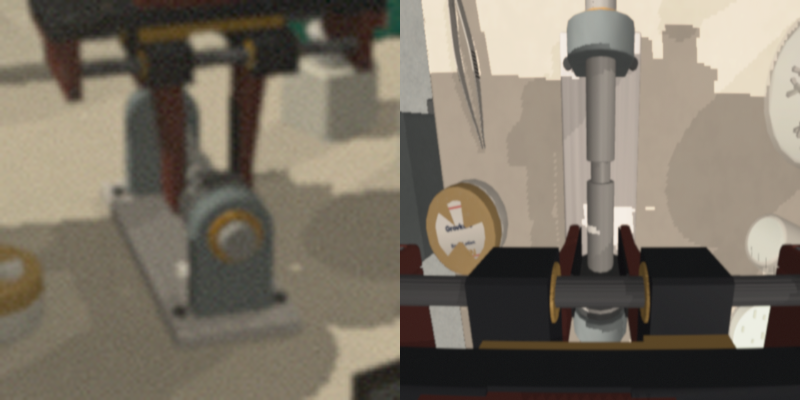

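The wrist view shows the collar next to the post and a single groove, at about (600,172) in that half. I'll push on until the force rises at the stop.

Emit:
play_rows(
  plan="2.8 -0.1 0 0 0 0 0;2.8 -0.1 0 0 0 0 0;2.8 -0.1 0 0 0 0 0;2.8 0 0 0 0 0 0",
)

```text
t: 4.1
ee_pos: [494.8, 26.9, 52.9]
orientation: [-2.222, -2.219, -0.004]
ft_force: [0.8, 15.3, 0.1]
width: 28.0
```

Emit:
play_rows(
  plan="2.8 0.5 0 0 0 0 0;2.8 0.5 0 0 0 0 0;2.8 0 0 -3 0 0 0;2.8 0 0 -3 0 0 0;2.8 -1 0 -1 0 0 0;2.8 -1.5 0 0 0 0 0;2.8 0 0 0 0 0 0;2.8 0 0 0 0 0 0",
)

```text
t: 5.1
ee_pos: [493.7, 9.7, 121.7]
orientation: [-2.222, -2.219, 0.002]
ft_force: [-0.9, -0.7, 0.2]
width: 27.7
```

Run:
```python
from h import *
o=get_obs();print(o['t'],o['ee_pos'],o['ft_force'])
w=cam('wrist'); save(w,'groove.png'); P=cloud(w); print(w['eye'])
for v in range(60,419,3):
    r=P[v]; k=(abs(r[:,0]-495)<25)&(r[:,2]>48)&(r[:,2]<85)
    if k.any():
        u=np.where(k)[0]; x=r[k,0]; print(v,u.min(),u.max(),np.round([ray(w,u.min(),v,58)[0],ray(w,u.max(),v,58)[0],ray(w,(u.min()+u.max())/2,v,58)[1],r[k,2].max()],1))
```

```text
5.1 [493.68532275   9.65417619 121.69133884] [-0.92764695 -0.73702287  0.15274254]
[494.22905569  74.99875113 283.60379832]
60 251 311 [474.4 515.  124.1  68.7]
63 267 296 [485.2 504.9 122.2  69.4]
66 267 296 [485.2 504.9 120.3  68.6]
69 267 296 [485.2 505.  118.4  68. ]
72 267 296 [485.2 505.  116.5  69.3]
75 267 296 [485.2 505.  114.6  69.1]
78 267 296 [485.2 505.  112.7  69. ]
81 267 294 [485.1 503.7 110.7  67.9]
84 267 295 [485.1 504.4 108.8  68.4]
87 267 295 [485.1 504.4 106.8  68.4]
90 267 295 [485.1 504.4 104.9  68.5]
93 267 295 [485.1 504.4 102.9  68.2]
96 267 295 [485.1 504.5 100.9  68.7]
99 267 295 [485.  504.5  99.   69.2]
102 267 295 [485.  504.5  97.   68.6]
105 267 295 [485.  504.5  95.   68.1]
108 267 295 [485.  504.6  93.   68.7]
111 268 295 [485.7 504.6  91.   69.3]
114 268 295 [485.7 504.6  89.   68. ]
117 268 295 [485.6 504.6  86.9  68.4]
120 268 295 [485.6 504.7  84.9  68.8]
123 268 295 [485.6 504.7  82.8  68.7]
126 269 294 [486.3 504.   80.8  68. ]
129 268 295 [485.6 504.7  78.7  68.8]
132 268 295 [485.5 504.7  76.7  68.2]
135 272 291 [488.4 501.9  74.6  65.6]
13
[... 1137 characters left out ...]

228 256 307 [475.7 514.8   5.4  78.1]
231 256 307 [475.7 514.9   2.9  78.9]
234 256 307 [4.757e+02 5.149e+02 5.000e-01 7.870e+01]
237 255 307 [474.8 515.   -1.9  78.7]
240 256 304 [475.6 512.7  -4.3  78.9]
243 255 304 [474.7 512.7  -6.8  78.5]
246 255 304 [474.7 512.8  -9.3  78.2]
249 255 304 [474.6 512.8 -11.8  78.2]
252 255 304 [474.6 512.9 -14.3  79.5]
255 255 304 [474.5 512.9 -16.8  79.4]
258 255 304 [474.5 513.  -19.3  80.4]
261 255 304 [474.4 513.  -21.8  80.7]
264 255 304 [474.4 513.1 -24.4  80.1]
267 255 304 [474.3 513.2 -26.9  80.3]
270 259 303 [477.5 512.4 -29.5  80.2]
273 266 296 [483.  506.9 -32.1  80.3]
276 270 292 [486.2 503.7 -34.7  68.9]
279 273 289 [488.6 501.4 -37.3  67.4]
```

Emit:
play_rows(
  plan="5 -4.6 0.74 0 0 0 0;5 -4.6 0.74 0 0 0 0;5 -4.6 0.74 0 0 0 0;5 -4.6 0.74 0 0 0 0;5 -4.5 0.74 0 0 0 0;5 0 0 0 0 0 -7.5;5 0 0 0 0 0 -7.5;5 0 0 0 0 0 0;5 0 0 0 0 0 0",
)

```text
t: 6.28
ee_pos: [531.3, -218.6, 122.3]
orientation: [-1.915, -2.49, 0.0]
ft_force: [0.4, 1.0, 0.3]
width: 50.0
```

Run:
```python
from h import *
o=get_obs();print(o['t'],o['ee_pos'],o['orientation'],R.from_rotvec(o['orientation']).as_matrix().round(3))
for n in ['scene','side']:
    im=cam(n);P=cloud(im).reshape(-1,3); c=im['pixels'].reshape(-1,3).astype(int)
    for lab,lo,hi in [('big',-196,-150),('small',-240,-200)]:
        k=(P[:,0]>500)&(P[:,0]<560)&(P[:,1]>lo)&(P[:,1]<hi)&(P[:,2]>35)&(P[:,2]<66)&(c.sum(1)<200)
        q=P[k]; 
        if len(q)<5: print(n,lab,len(q)); continue
        a=np.radians(15); X=q[:,0]*np.cos(a)+q[:,1]*np.sin(a); Y=-q[:,0]*np.sin(a)+q[:,1]*np.cos(a)
        l,h=np.percentile(X,[2,98]); l2,h2=np.percentile(Y,[2,98]); mx,my=(l+h)/2,(l2+h2)/2
        print(n,lab,len(q),'ext',round(h-l,1),round(h2-l2,1),'ctr',round(mx*np.cos(a)-my*np.sin(a),1),round(mx*np.sin(a)+my*np.cos(a),1),'zmax',q[:,2].max().round(1))
w=cam('wrist');save(w,'rackw.png')
```

```text
6.275 [ 531.30778976 -218.61936994  122.34140292] [-1.91472242e+00 -2.48992000e+00  1.66689051e-04] [[-0.257  0.966 -0.001]
 [ 0.966  0.257  0.   ]
 [ 0.    -0.    -1.   ]]
scene big 157 ext 37.8 9.9 ctr 526.2 -171.7 zmax 63.8
scene small 105 ext 23.4 8.9 ctr 530.0 -219.6 zmax 64.5
side big 340 ext 37.0 6.3 ctr 525.9 -176.7 zmax 64.5
side small 298 ext 25.5 7.1 ctr 530.1 -224.4 zmax 64.6
```

View pics/rackw.png

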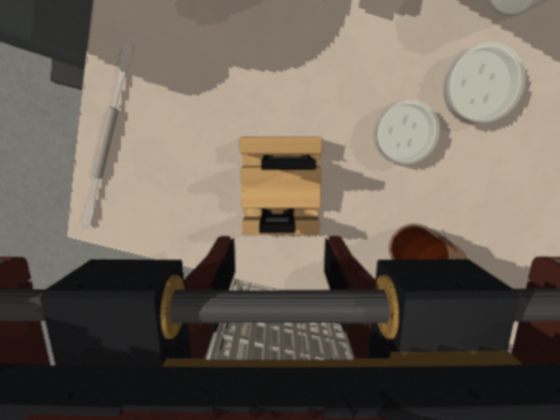

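The wrist view shows the rack square to the tool. The big clip's top is at (288,161) and the small clip's at (278,220), between the fingers in x and slightly ahead in tool x. I'll refine its position.

Run:
```python
from h import *
w=cam('wrist');P=cloud(w)
o=get_obs();T=R.from_rotvec(o['orientation']).as_matrix()
for lab,(u0,u1,v0,v1) in dict(small=(245,318,195,235),big=(245,325,150,175)).items():
    m=np.zeros(P.shape[:2],bool);m[v0:v1,u0:u1]=True
    m&=(P[...,2]>57)&(P[...,2]<70)
    v,u=np.where(m); q=P[m]; print(lab,len(q),u.min(),u.max(),v.min(),v.max(),q[:,2].max())
    r=cv2.minAreaRect(np.c_[u,v].astype(np.float32)); p=ray(w,*r[0],63); print(r,p, 'in tool mm',(T.T@(p-o['ee_pos'])).round(1))
```

```text
small 425 259 295 221 232 64.39459708176017
((277.0, 226.5), (11.0, 36.0), 90.0) [ 530.16833545 -220.93298739   63.        ] in tool mm [-1.8 -1.8 59.7]
big 654 261 316 158 169 64.41063096495927
((288.5, 163.5), (11.0, 55.0), 90.0) [ 526.01703959 -173.41304896   63.        ] in tool mm [45.2  6.5 59.7]
```

Emit:
play_rows(
  plan="5 -0.2 -0.18 3 0 0 0;5 0 0 3 0 0 0;5 0 0 2 0 0 0;5 0 0 1 0 0 0;5 0 0 0 0 0 0;5 0 0 0 0 0 0",
)

```text
t: 7.22
ee_pos: [530.8, -221.6, 33.4]
orientation: [1.912, 2.491, 0.0]
ft_force: [1.1, 0.3, 0.6]
width: 50.0
```

Emit:
play_rows(
  plan="2 0 0 0 0 0 0;2 0 0 0 0 0 0;2 0 0 0 0 0 0;2 0 0 0 0 0 0;2 0 0 0 0 0 0",
)

```text
t: 7.85
ee_pos: [530.3, -221.5, 32.9]
orientation: [1.912, 2.492, 0.0]
ft_force: [-0.1, -0.2, 3.6]
width: 27.6
```

Emit:
play_rows(
  plan="2 0 0 -2 0 0 0;2 0 0 -4 0 0 0;2 0 0 -4.5 0 0 0;2 0 0 0 0 0 7.5;2 0 0 0 0 0 7.5;2 0 0 0 0 0 0;2 4.8 -0.5 0 0 0 0;2 4.8 -0.5 0 0 0 0;2 4.8 -0.6 0 0 0 0;2 4.8 -0.6 0 0 0 0;2 4.8 -0.6 0 0 0 0;2 4.8 -0.6 0 0 0 0;2 0 0 0 0 0 0;2 0 0 0 0 0 0",
)

```text
t: 9.6
ee_pos: [496.3, 66.5, 137.9]
orientation: [2.218, 2.224, -0.0]
ft_force: [-0.0, 0.3, -0.1]
width: 27.7
```

Run:
```python
from h import *
o=get_obs();e=o['ee_pos'];print(o['t'],e,o['width'],R.from_rotvec(o['orientation']).as_matrix().round(3).tolist())
for n in ['scene','side']:
    im=cam(n);P=cloud(im).reshape(-1,3); c=im['pixels'].reshape(-1,3).astype(int)
    k=(abs(P[:,0]-495)<30)&(abs(P[:,1]-e[1])<14)&(P[:,2]>95)&(P[:,2]<e[2]+15)&(c.max(1)-c.min(1)<25)&(c.sum(1)<260)
    q=P[k]; print(n,len(q),np.round(np.percentile(q,[2,50,98],axis=0),1).tolist() if len(q) else '')
    C=cloud(im); k2=k.reshape(420,560); v,u=np.where(k2)
    if len(q): print(u.min(),u.max(),v.min(),v.max())
    um,vm=int(np.median(u)),int(np.median(v)); s=im['pixels'][max(0,vm-60):vm+60,max(0,um-60):um+60]
    cv2.imwrite(f'pics/held_{n}.png',cv2.resize(s,(400,400),interpolation=cv2.INTER_CUBIC)[:,:,::-1])
cv2.imwrite('pics/held.png',np.hstack([cv2.imread('pics/held_scene.png'),cv2.imread('pics/held_side.png')]))
```

```text
9.6 [496.25113937  66.45760579 137.93246056] 27.724786825641456 [[-0.002, 1.0, 0.0], [1.0, 0.002, -0.0], [-0.0, 0.0, -1.0]]
scene 134 [[474.4, 60.9, 114.4], [501.3, 70.2, 140.7], [512.2, 78.4, 152.7]]
237 260 227 245
side 253 [[474.5, 53.4, 115.8], [497.6, 61.2, 142.3], [518.2, 68.9, 152.4]]
234 260 131 154
```

View pics/held.png

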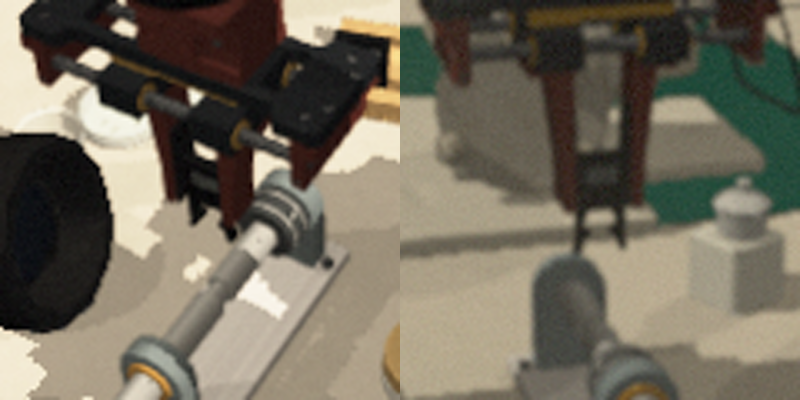

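Emit:
play_rows(
  plan="2 0.47 -0.12 1.5 0 0 0;2 0 0 2 0 0 0;2 0 0 1 0 0 0;2 0 0 0.4 0 0 0;2 0 0 0.2 0 0 0;2 0 0 0 0 0 0;2 0 0 0 0 0 0",
)

```text
t: 10.58
ee_pos: [495.3, 71.4, 87.1]
orientation: [2.221, 2.221, 0.001]
ft_force: [0.3, 0.9, -0.1]
width: 27.9
```

Emit:
play_rows(
  plan="2 0 0 0.2 0 0 0;2 0 0 0.2 0 0 0;2 0 0 0.1 0 0 0;2 0 0 0 0 0 0",
)

```text
t: 11.08
ee_pos: [494.9, 71.3, 81.6]
orientation: [-2.221, -2.221, 0.0]
ft_force: [-0.4, -0.3, -2.0]
width: 27.6
```

Emit:
play_rows(
  plan="2 0 0 0.1 0 0 0;2 0 0 0.1 0 0 0;2 0 0 0 0 0 0",
)

```text
t: 11.45
ee_pos: [494.9, 71.3, 79.6]
orientation: [-2.221, -2.221, 0.0]
ft_force: [-0.1, 0.3, 0.1]
width: 28.0
```

Emit:
play_rows(
  plan="2 0 0 0.1 0 0 0;2 0 0 0 0 0 0",
)

```text
t: 11.7
ee_pos: [495.1, 71.3, 78.8]
orientation: [2.221, 2.221, 0.0]
ft_force: [-0.6, -0.2, 2.2]
width: 27.6
```

Emit:
play_rows(
  plan="4.4 0 0 0 0 0 0;4.4 0 0 0 0 0 0;4.4 0 0 0 0 0 0;4.4 0 0 -1 0 0 0;4.4 0 0 -2 0 0 0;4.4 0 0 -3 0 0 0;4.4 0 0 0 0 0 0;4.4 0 0 0 0 0 0",
)

```text
t: 12.7
ee_pos: [494.8, 71.3, 138.6]
orientation: [2.221, 2.221, 0.0]
ft_force: [-1.2, 0.0, -0.5]
width: 44.0
```

```bash
cat > chk.py <<'E'
from h import *
import sys
o=get_obs();e=o['ee_pos'];print(o['t'],e,o['width'])
S=[]
for n in ['scene','side','wrist']:
    im=cam(n);P=cloud(im).reshape(-1,3); c=im['pixels'].reshape(-1,3).astype(int)
    k=(abs(P[:,0]-495)<25)&(abs(P[:,1]-71)<14)&(P[:,2]>85)&(P[:,2]<118)&(c.max(1)-c.min(1)<30)&(c.sum(1)<260)
    q=P[k]; print(n,len(q),np.round(np.percentile(q,[2,50,98],axis=0),1).tolist() if len(q) else '')
    v,u=np.where(k.reshape(420,560)); um,vm=(int(np.median(u)),int(np.median(v))) if len(u) else (280,300)
    S.append(cv2.resize(im['pixels'][max(0,vm-40):vm+60,max(0,um-50):um+50],(266,266),interpolation=cv2.INTER_CUBIC))
cv2.imwrite('pics/'+sys.argv[1],np.hstack(S)[:,:,::-1])
E
python3 chk.py set.png
```

```text
12.7 [494.75225155  71.29117534 138.62143774] 43.965777420874524
scene 135 [[481.7, 68.3, 86.4], [493.4, 74.9, 101.7], [507.9, 76.8, 109.1]]
side 189 [[482.1, 63.3, 86.0], [495.4, 67.2, 98.3], [508.6, 71.0, 109.0]]
wrist 825 [[482.3, 67.3, 86.4], [494.7, 74.0, 107.7], [507.8, 75.2, 109.7]]
```

View pics/set.png

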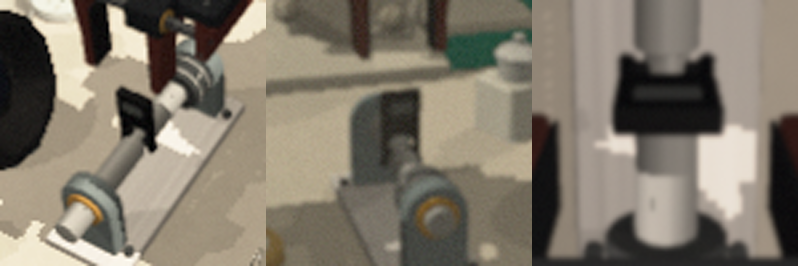

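The clip stands upright astride the shaft in the groove (all three crops). Its top is at z≈109, so the bore is about 69. Now I'll close the fingers and press.

Emit:
play_rows(
  plan="0 0 0 0 0 0 0;0 0 0 0 0 0 0;0 0 0 0 0 0 0;0 0 0 1 0 0 0;0 0 0 1 0 0 0;0 0 0 0.5 0 0 0;0 0 0 0 0 0 0;0 0 0 0 0 0 0",
)

```text
t: 13.85
ee_pos: [495.1, 71.4, 113.7]
orientation: [2.221, 2.221, 0.0]
ft_force: [0.6, 0.6, 0.5]
width: 0.3
```

Emit:
play_rows(
  plan="0 0 0 0.1 0 0 0;0 0 0 0.1 0 0 0;0 0 0 0.1 0 0 0;0 0 0 0.1 0 0 0;0 0 0 0.1 0 0 0;0 0 0 0 0 0 0",
)

```text
t: 14.6
ee_pos: [495.4, 71.4, 109.0]
orientation: [2.221, 2.221, 0.001]
ft_force: [-0.1, -0.3, 3.7]
width: 0.3
```

Emit:
play_rows(
  plan="0 0 0 0.1 0 0 0;0 0 0 0.1 0 0 0;0 0 0 0 0 0 0",
)

```text
t: 14.98
ee_pos: [496.9, 71.6, 108.1]
orientation: [2.22, 2.22, 0.005]
ft_force: [-0.6, -0.8, 13.4]
width: 0.5
```

Emit:
play_rows(
  plan="0 0 0 0.1 0 0 0;0 0 0 0.1 0 0 0;0 0 0 0 0 0 0",
)

```text
t: 15.35
ee_pos: [496.9, 71.6, 106.3]
orientation: [2.219, 2.22, 0.005]
ft_force: [-0.7, 0.2, 13.2]
width: 0.3
```

Emit:
play_rows(
  plan="0 0 0 0.1 0 0 0;0 0 0 0.1 0 0 0;0 0 0 0 0 0 0",
)

```text
t: 15.72
ee_pos: [495.8, 71.4, 103.4]
orientation: [2.221, 2.221, 0.002]
ft_force: [0.3, 0.8, 5.7]
width: 0.4
```

Emit:
play_rows(
  plan="0 0 0 0.1 0 0 0;0 0 0 0.1 0 0 0;0 0 0 0 0 0 0",
)

```text
t: 16.1
ee_pos: [494.7, 71.3, 100.4]
orientation: [-2.221, -2.221, 0.001]
ft_force: [0.3, -0.3, -0.8]
width: 0.6
```

Emit:
play_rows(
  plan="0 0 0 0.1 0 0 0;0 0 0 0.1 0 0 0;0 0 0 0.1 0 0 0;0 0 0 0.1 0 0 0;0 0 0 0 0 0 0",
)

```text
t: 16.73
ee_pos: [495.9, 71.4, 97.5]
orientation: [2.221, 2.221, 0.002]
ft_force: [-1.0, -0.6, 8.1]
width: 0.4
```

Emit:
play_rows(
  plan="0 0 0 0.1 0 0 0;0 0 0 0.1 0 0 0;0 0 0 0 0 0 0",
)

```text
t: 17.1
ee_pos: [497.5, 71.7, 97.1]
orientation: [2.219, 2.219, 0.007]
ft_force: [-1.0, -0.3, 22.3]
width: 0.6
```

Emit:
play_rows(
  plan="0 0 0 -0.5 0 0 0;0 0 0 -2 0 0 0;0 0 0 -4 0 0 0;0 0 0 -1 0 0 0;0 0 0 0 0 0 0;0 0 0 0 0 0 0",
)

```text
t: 17.85
ee_pos: [494.1, 71.2, 168.5]
orientation: [-2.221, -2.22, 0.003]
ft_force: [0.4, -0.9, -0.2]
width: 0.6
```

```bash
python3 chk.py end.png
```

```text
17.85 [494.06749171  71.20603542 168.48781526] 0.5866906553926473
scene 88 [[483.1, 68.5, 85.8], [495.5, 74.9, 94.8], [509.2, 76.9, 98.2]]
side 103 [[483.8, 64.1, 85.0], [495.0, 67.4, 91.7], [508.9, 73.4, 98.0]]
wrist 452 [[483.6, 67.7, 86.0], [496.9, 72.8, 96.6], [509.6, 75.5, 98.4]]
```

View pics/end.png

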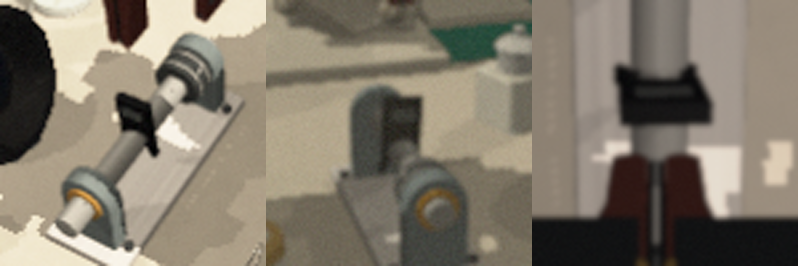

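The clip's top is at z≈98, so the bore is at about 58: seated, with a slight lean. One last check of the collar and the big clip, then I'll hand in.

Run:
```python
from h import *
for n in ['scene','side']:
    P=cloud(cam(n)).reshape(-1,3)
    k=(abs(P[:,0]-495)<12)&(P[:,1]>-6)&(P[:,1]<60)&(P[:,2]>73)&(P[:,2]<82); print(n,'collar y',np.percentile(P[k,1],[2,98]).round(1))
    k=(P[:,0]>500)&(P[:,0]<560)&(P[:,1]>-196)&(P[:,1]<-150)&(P[:,2]>40)&(P[:,2]<70); print('big',P[k].mean(0).round(1),P[k,2].max().round(1))
print(get_obs()['ft_force']); close_job()
```

```text
scene collar y [-5.5 17.5]
big [ 512.6 -174.    51.7] 63.5
side collar y [-5.4 15.5]
big [ 525.1 -177.2   53.7] 64.3
[0.017219   0.05739326 0.65494301]
the job is handed in; nothing more can be done
```

The task is done and handed in at about 18 s. `close_job` gives no verdict, so the results below are my own checks.

- **Collar:** I pushed it with the fingers straddling the shaft until the force rose to 15 N against the stop. The final cameras put its outer face at y ≈ 15.5–17.5, against about 16 expected when fully home.
- **Setting the clip:** I gripped the smaller clip, set it in the groove and released it. Its top was at z ≈ 109 mm, so the bore was about 11 mm above the shaft axis, as it should be when set in the groove.
- **Pressing it home:** I pressed with closed fingers. It gave way at about 13 N, and I ended with a 22 N firming push. Its top is now at z ≈ 98 mm, so the bore is at about 58 mm, level with the shaft axis. It was standing free and upright when I backed off.
- **Larger clip:** It is still in the rack and upright. The side camera shows its place unchanged. The scene camera's average x came out at 512.6 mm, lower than the earlier 525–526 mm centre. I think that is because this last check dropped the dark-colour filter and let in other surfaces. Its y and height agree, so I don't think it moved.
- **Clip lean:** The seated clip leans slightly; its top is about 1.5 mm to the +x side. I judged this to be within the 4 mm limit at the bore.
- **Bystanders:** I did not touch the beaker, bottle or pot, but I did not re-measure their positions at the end.

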